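# Load the free lane of the curing station

## Robot

A 6-joint arm with a two-finger parallel gripper is mounted at the origin on a cart in front of the work surface, level with it; the furniture and walls round the work are solid. World frame = base frame: x ahead of the robot, y to its left, z up, the work surface at z = 0. Lengths are in m, angles in rad, forces in N, time in s.
With the tool pointing down it reaches from about 0.35 to 0.775 m from the base axis. Payload 7.3 kg.
Tool frame: the origin (TCP) lies at the centre of the arm's flange, where the gripper is bolted on; the fingertips stand 178 mm ahead of it and the grasp point (between the pads) lies 159 mm ahead of it; z points along the fingers, y is the line along which they close (so a half turn about z gives the same grasp; the last joint's range is limited). The gripper opens to 92 mm and grips with 3 to 60 N. Pads are 19 mm wide; open, the fingers measure 130 mm over their backs; the gripper's body (75 mm by 190 mm) begins 47 mm behind the grasp point.
Start: joints at [-1.405, 0.342, 1.524, -0, 1.275, -0.146], TCP at [0.161, -0.5, 0.405] pointing down, gripper open.
Joint ranges: [-2.53, 2.53], [-0.77, 2.02], [0.04, 2.7], [-1, 4.14], [0.28, 2.66], [-3.11, 3.11]. Speed limits (rad/s): [2.57, 2.57, 3.14, 3.14, 3.14, 3.14].

## Interface

Orientations are given as [roll, pitch, yaw] about the fixed x, y, z axes, in that order (R = Rz(yaw) Ry(pitch) Rx(roll)).
In Python, from cell import robot, vision, workorder gives the robot as it stands (robot), with the cameras (vision) and the job (workorder).
- The arm moves only by the shell command python3 drive.py 'ROWS' [OPENING] [FORCE]. ROWS is a JSON list of rows, 1 to 8 of them, each of 6 numbers: dx, dy, dz in m, then a rotation vector rx, ry, rz in rad; each row shifts and turns the commanded pose from where the row before left it, along the tool's axes as they then stand; what a row does not reach is not made up. A row lasts 1/12 s, in which the tool goes at most 0.0417 m and 0.125 rad, less where a joint would pass 70% of its speed; a pose out of reach is approached as far as the arm can. OPENING is the finger opening in m, set as the command begins (- or left out keeps the last). The fingers move at their own pace and stop on an object; FORCE is the grip in N (left out, the last holds). Time passes only in rows, so rows that do not move let the fingers close. It prints the time, the measured TCP pose, the force, the opening and the grip force at its end.
- robot.observe(): the state, without advancing time (a new reading comes with each control period).
- vision.read_camera(name): name is "scene" or "top" or "wrist"; returns a dict with "image" (480x640x3 uint8, red, green, blue), "fx", "fy", "cx", "cy" (pixels), "pose" (4x4, takes a point from camera to world coordinates). Camera axes: x right, y down, z forward; pixel columns grow to the right and rows downward; lengths in m; the calibration is good to about 2 mm. A picture is of the moment at which its call begins. There is no depth.
- workorder.hand_in(): hands the job in; it is judged then, once.
The state is a dict: "time": time; "qpos": joint angles; "qvel": joint speeds; "joint_efforts": joint torques, N m; "tool_pos": TCP position; "tool_rot": TCP orientation; "contact_force": force on the tool from outside, world axes, zero at the start; "torque": the same for the moment, N m; "opening": finger opening in m; "grip_force": force on a finger pad.
Only numpy, scipy, OpenCV 4.12 (cv2) and the standard library are available. Lean on these libraries where they do the work, as an engineer would, in place of code of your own. Each camera call takes 0.05 s, during which the arm holds its last target. There are 200 camera calls.

## Task

Load the dental model that waits on the table into the one free lane of the curing station: set it on the lane's open deck, teeth up, with its front teeth pointing to the back of the station, then slide it along the lane under the amber shield until it rests fully home against the back stop. Leave the two models that are already in the station where they are.

Things in the scene. Friction and masses are not known exactly. Their poses are not given: they have to be found in the camera images.
- model: Waiting dental model: grey horseshoe of teeth on a flat off-white base, upright on the table right of the station; 75 g, 58 x 68 x 28 mm. Origin under its middle, z up. Front teeth (closed end of the horseshoe) point along -x. Base 12 mm high, x = -26 to +29, y = -27 to +34 mm; teeth within that, solid to z = 20 mm. Gripped along x (55 mm) it needs no room beside it in the lane.
- model_nose (a point): Point on the waiting model at the bottom edge of its base under the front teeth: x = -26, y = +3.5, z = 0 mm in the model's frame. Same axes as the model.
- parked_a: Dental model already in the station, home in one of the three lanes under the shield, front teeth to the back; like the waiting one (60 x 68 x 28 mm). Loose. Origin under its middle, -x to its front teeth. Which lane it stands in varies.
- parked_b: A second such model, already home in another of the three lanes. Same frame. Loose; which lane it stands in varies.
- station: Curing station fixed to the table, 250 (x) x 264 (y) mm. Origin under its centre; +x along the lanes to the back, away from the robot, z up. White deck, top z = 10 mm, from x = -125 mm. Three lanes along x centred at y = +84, 0, -84 mm, each 72 mm wide between 12 mm grey rails (top z = 22 mm). Back stop: front of the lamp housing, x = +95 mm (top z = 74 mm). Deck is open above for x under +54 mm.
- shield_edge (a point): Middle of the front edge of the amber see-through shield that roofs all lanes from station x = +54 to +95 mm, underside z = 48, top z = 52 mm. This point: station x = +54, y = 0, z = 50 mm; station's axes. A model that is home sticks out about 14 mm in front of the shield, so closed fingertips just above the deck can push it home from behind without going under the shield.
- lane_left (a point): Foot of the back stop in the left lane: on the deck's top, at the lane's middle; station x = +95, y = +84, z = 10 mm. Axes as the station's.
- lane_middle (a point): The same for the middle lane: station x = +95, y = 0, z = 10 mm.
- lane_right (a point): The same for the right lane: station x = +95, y = -84, z = 10 mm.

How it is judged:
By the outcome, as a careful person would: the job done as asked, in the order asked, and still so for the second after the job is handed in, with the robot touching nothing.
It also fails if it takes over 54 s, if anything falls off the work surface, if the arm or the gripper's body presses on something with over 40 N, if the wrist force passes 120 N, or if a joint passes its speed limit or range.

## Working session

There is one attempt and no reset: what is moved stays moved. The work goes in short steps, Python scripts to look and compute and a shell command to move; the robot and the scene stay as the last step left them, time stands still between calls to the robot, and variables do not carry over. Pictures are saved under pics/ and viewed, at most 11 in all, crops included, and the job is handed in when it is done.

```bash
ls; mkdir -p pics; python3 - <<'E'
from cell import robot, vision, workorder
import cv2,numpy as np,pickle
d={}
for n in("top","scene"):
    c=vision.read_camera(n);d[n]=c
    cv2.imwrite(f"pics/{n}0.png",c["image"][:,:,::-1]); print(n,c["fx"],c["cx"],c["cy"],np.round(c["pose"],3).tolist())
pickle.dump(d,open("c0.pkl","wb"))
s=robot.observe();print(s["tool_pos"],s["tool_rot"],s["time"],s["opening"])
E
```

```text
cell.py
drive.py
pics
top 608.8998378011928 323.2914877663244 237.65845057871454 [[-0.019, -0.993, 0.116, 0.425], [-1.0, 0.018, -0.01, -0.078], [0.008, -0.116, -0.993, 1.137], [0.0, 0.0, 0.0, 1.0]]
scene 596.7152569490653 315.66455090003564 244.04392526407787 [[-0.908, -0.296, 0.295, 0.232], [-0.418, 0.648, -0.636, 0.627], [-0.003, -0.701, -0.713, 0.863], [0.0, 0.0, 0.0, 1.0]]
[ 0.1610359  -0.49956355  0.40412693] [-3.14023258e+00 -1.66519002e-04  3.11813263e-01] 0.1 0.09206940692881438
```

View pics/top0.png

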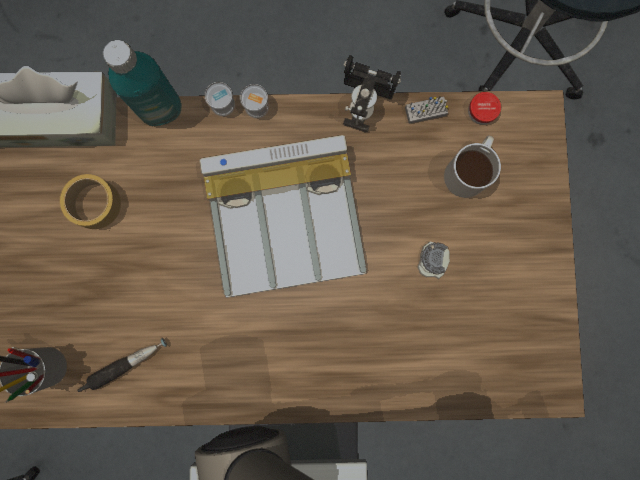

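View pics/scene0.png

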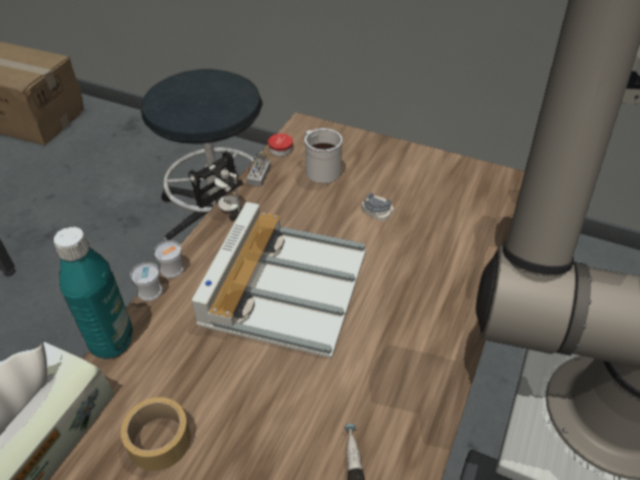

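The middle lane is free: the parked models are at about (236,192) and (324,178). The waiting model is at (434,259). I'll zoom in on the model and the station.

```bash
python3 - <<'E'
import cv2,pickle,numpy as np
im=pickle.load(open("c0.pkl","rb"))["top"]["image"][:,:,::-1]
a=cv2.resize(im[234:284,410:460],None,fx=8,fy=8,interpolation=cv2.INTER_CUBIC)
b=cv2.resize(im[130:305,195:370],(400,400),interpolation=cv2.INTER_CUBIC)
cv2.imwrite("pics/z.png",np.hstack([a,b]))
E
```

```text
(no output)
```

View pics/z.png

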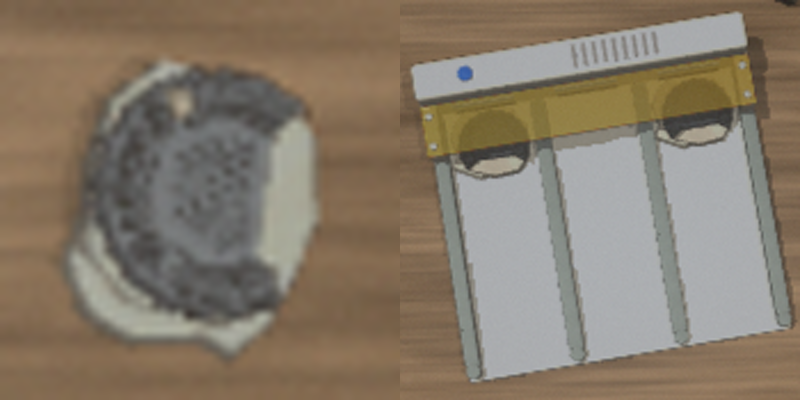

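The model's front points image-left (world +y), tilted slightly. Next I'll fit the station pose and the rough model position.

```bash
cat > h.py <<'E'
import numpy as np,pickle
def proj(c,P):
    T=np.array(c["pose"]);p=(np.atleast_2d(P)-T[:3,3])@T[:3,:3]
    return np.c_[c["fx"]*p[:,0]/p[:,2]+c["cx"],c["fy"]*p[:,1]/p[:,2]+c["cy"]]
def back(c,uv,z):
    T=np.array(c["pose"]);d=T[:3,:3]@[(uv[0]-c["cx"])/c["fx"],(uv[1]-c["cy"])/c["fy"],1]
    return T[:3,3]+d*(z-T[2,3])/d[2]
def place(x,y,a,L):
    L=np.atleast_2d(L);c,s=np.cos(a),np.sin(a)
    return np.c_[x+c*L[:,0]-s*L[:,1],y+s*L[:,0]+c*L[:,1],L[:,2]]
E
python3 - <<'E'
from h import *
from scipy.optimize import least_squares
c=pickle.load(open("c0.pkl","rb"))["top"]
k=175/400
uv=np.array([[70,381],[392,326],[32,157],[357,103],[17,103],[348,50]])*k+[195,130]
L=np.array([[-125,132,10],[-125,-132,10],[54,132,52],[54,-132,52],[95,132,74],[95,-132,74]])/1e3
r=least_squares(lambda p:(proj(c,place(*p,L))-uv).ravel(),[.45,0,.1])
print(r.x,r.fun.round(1))
for q in([190,195],[310,125],[318,215],[75,250],[235,355],[170,62]):
    print(back(c,np.array(q)/8+[410,234],.012).round(4))
E
```

```text
[ 0.5919006  -0.01998507  0.14874902] [ 0.2  0.8  0.4  1.1 -1.5  0.2  0.4  0.2 -0.5 -0.8  1.  -1.5]
[ 0.5139 -0.2938  0.012 ]
[ 0.5297 -0.3224  0.012 ]
[ 0.5087 -0.3233  0.012 ]
[ 0.5016 -0.2666  0.012 ]
[ 0.4766 -0.3027  0.012 ]
[ 0.545  -0.2903  0.012 ]
```

```bash
python3 drive.py '[[0.036,-0.009,0,0,0,0],[0.036,-0.009,0,0,0,0],[0.036,-0.009,0,0,0,0],[0.036,-0.009,0,0,0,0],[0.036,-0.009,0,0,0,0],[0.036,-0.009,0,0,0,0],[0.036,-0.009,0,0,0,0],[0.036,-0.009,0,0,0,0]]' 0.092
python3 drive.py '[[0.036,-0.009,0,0,0,-0.12],[0,0,0,0,0,-0.12],[0,0,0,0,0,-0.12],[0,0,0,0,0,-0.12],[0,0,0,0,0,-0.12],[0,0,0,0,0,-0.12],[0,0,0,0,0,-0.12],[0,0,0,0,0,-0.12]]'
python3 drive.py '[[0,0,0,0,0,-0.12],[0,0,0,0,0,-0.12],[0,0,0,0,0,-0.12],[0,0,0,0,0,-0.12],[0,0,0,0,0,-0.12],[0,0,0,0,0,-0.12],[0,0,0,0,0,-0.12],[0,0,0,0,0,-0.12]]'
python3 drive.py '[[0,0,0,0,0,-0.12],[0,0,0,0,0,-0.12],[0,0,0,0,0,-0.12],[0,0,0,0,0,-0.12],[0,0,0,0,0,-0.12],[0,0,0,0,0,-0.12],[0,0,0,0,0,0],[0,0,0,0,0,0]]'
python3 - <<'E'
from cell import robot, vision, workorder
import cv2,pickle,numpy as np
c=vision.read_camera("wrist");pickle.dump(c,open("w1.pkl","wb"));cv2.imwrite("pics/w1.png",c["image"][:,:,::-1])
print(np.round(c["pose"],3).tolist(),robot.observe()["qpos"])
E
```

```text
time: 0.77
tool_pos: [0.4144, -0.3415, 0.4045]
tool_rot: [-3.141, 0.0, 0.312]
contact_force: [0.6, -0.8, -0.8]
opening: 0.0918
grip_force: 0.0
time: 1.43
tool_pos: [0.4446, -0.3231, 0.4042]
tool_rot: [-3.141, -0.0, 1.278]
contact_force: [0.3, 1.0, 1.4]
opening: 0.0917
grip_force: 0.0
time: 2.1
tool_pos: [0.4445, -0.3231, 0.4043]
tool_rot: [-3.141, -0.001, 2.238]
contact_force: [0.2, -0.2, 0.4]
opening: 0.092
grip_force: 0.0
time: 2.77
tool_pos: [0.4446, -0.3232, 0.4044]
tool_rot: [3.141, -0.001, 2.948]
contact_force: [0.2, -0.5, -0.8]
opening: 0.0916
grip_force: 0.0
[[0.191, 0.935, 0.298, 0.364], [0.982, -0.182, -0.058, -0.307], [0.0, 0.304, -0.953, 0.385], [0.0, 0.0, 0.0, 1.0]] [-7.68005220e-01  3.87596370e-01  1.45591606e+00 -6.56599344e-05
  1.29866158e+00 -2.14513235e+00]
```

View pics/w1.png

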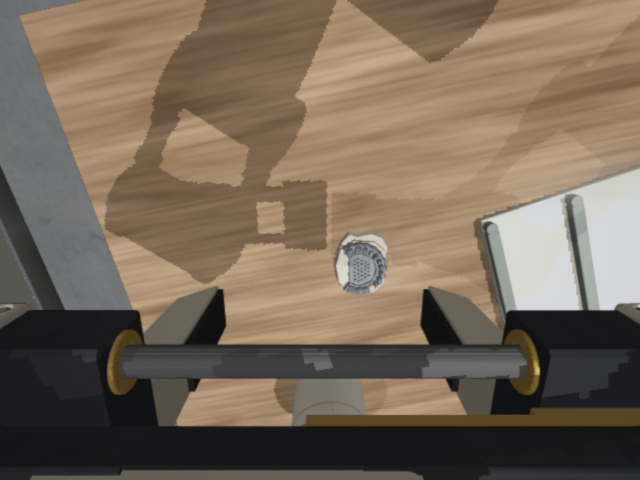

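The model is at (362,264) and looks small. I'll go lower for a sharp view.

```bash
python3 drive.py '[[-0.013,0.010,0.03,0,0,0],[-0.013,0.010,0.03,0,0,0],[-0.013,0.010,0.03,0,0,0],[-0.014,0.011,0.03,0,0,0],[0,0,0,0,0,0]]'
python3 - <<'E'
from cell import robot, vision, workorder
import cv2,pickle,numpy as np
c=vision.read_camera("wrist");pickle.dump(c,open("w2.pkl","wb"))
from h import proj
u,v=proj(c,[.512,-.294,.01])[0];print(u,v)
x0=int(np.clip(u-100,0,440));y0=int(np.clip(v-80,0,330))
cv2.imwrite("pics/w2.png",cv2.resize(c["image"][y0:y0+150,x0:x0+200,::-1],(800,600),interpolation=cv2.INTER_CUBIC));print(x0,y0,c["fx"],robot.observe()["time"])
E
```

```text
time: 3.23
tool_pos: [0.5049, -0.2906, 0.2785]
tool_rot: [3.136, -0.009, 2.951]
contact_force: [-0.6, -0.6, -0.8]
opening: 0.092
grip_force: 0.0
316.9564608790725 258.7184334072736
216 178 375.970127288356 3.2833
```

View pics/w2.png

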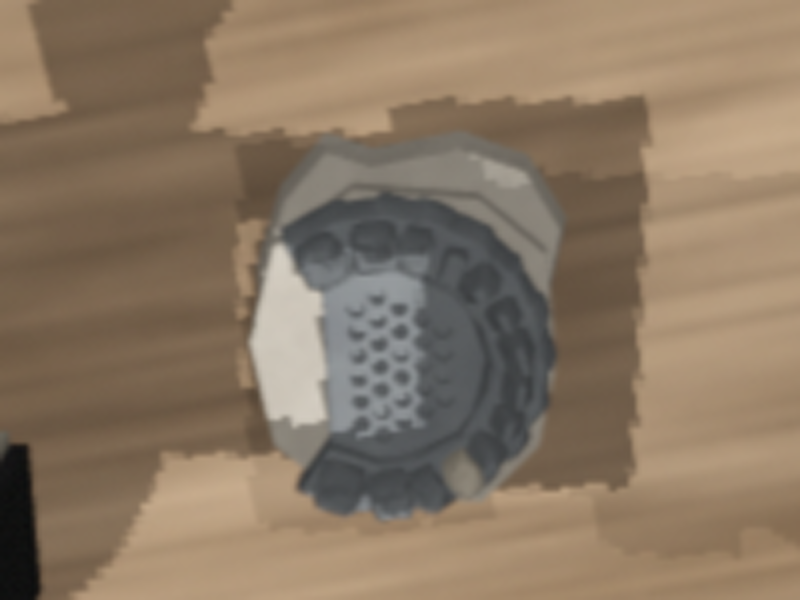

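The front teeth point right (tool +y), about 3° off the image axis. The back apex is at about (250,340) and the front edge at about (553,350). I'll measure these.

```bash
python3 - <<'E'
from h import *
c=pickle.load(open("w2.pkl","rb"))
B=lambda u,v,z:back(c,(216+u/4,178+v/4),z)
ang=lambda a,b:np.degrees(np.arctan2(*(B(*b,.015)-B(*a,.015))[1::-1])).round(1)
print("rows(front dir)",ang((357,315),(400,310)),ang((357,337),(401,331)),ang((358,380),(402,374)))
print("cols",ang((377,298),(384,412)),ang((357,315),(360,402)),"back-arm",ang((325,290),(330,430)))
for n,p,z in(("back apex",(250,340),.012),("front",(553,350),.012),("frontR",(565,215),.0),("top",(460,133),0),("topL",(325,135),0),("bottom",(395,515),.02),("bot2",(480,497),.012),("backtop",(268,240),.012),("backbot",(270,430),.012)):
  w=B(*p,z)
  for a in(-1.70,):
    # model local rel to guess (.512,-.294)
    d=w[:2]-[.512,-.294];print(n,w.round(4),"local",(np.array([[np.cos(a),np.sin(a)],[-np.sin(a),np.cos(a)]])@d).round(4))
E
```

```text
rows(front dir) 86.0 87.2 87.3
cols -8.1 -9.8 back-arm -10.1
back apex [ 0.5093 -0.321   0.012 ] local [0.0271 0.0008]
front [ 0.5213 -0.269   0.012 ] local [-0.026  0.006]
frontR [ 0.5008 -0.2624  0.    ] local [-0.0299 -0.0151]
top [ 0.4824 -0.2781  0.    ] local [-0.0119 -0.0313]
topL [ 0.4783 -0.3016  0.    ] local [ 0.0119 -0.0325]
bottom [ 0.5436 -0.3017  0.02  ] local [0.0036 0.0323]
bot2 [ 0.5469 -0.2868  0.012 ] local [-0.0117  0.0337]
backtop [ 0.492  -0.3139  0.012 ] local [ 0.0223 -0.0173]
backbot [ 0.5267 -0.3213  0.012 ] local [0.0252 0.0181]
```

```bash
python3 drive.py '[[-0.005,-0.001,0.02,0,0,-0.034],[-0.005,-0.001,0.02,0,0,-0.034],[0,0,0.02,0,0,0],[0,0,0,0,0,0],[0,0,0,0,0,0]]'
```

```text
time: 3.7
tool_pos: [0.5136, -0.2972, 0.2256]
tool_rot: [-3.141, -0.0, 3.018]
contact_force: [-0.5, 0.2, 0.4]
opening: 0.0917
grip_force: 0.0
```

```bash
python3 drive.py '[[0,0.003,0.0145,0,0,0],[0,0,0.015,0,0,0],[0,0,0.015,0,0,0],[0,0,0,0,0,0],[0,0,0,0,0,0]]'
python3 drive.py '[[0,0,0,0,0,0],[0,0,0,0,0,0],[0,0,0,0,0,0],[0,0,0,0,0,0],[0,0,0,0,0,0],[0,0,0,0,0,0],[0,0,0,0,0,0],[0,0,0,0,0,0]]' 0.03 15
```

```text
time: 4.12
tool_pos: [0.5144, -0.2942, 0.1818]
tool_rot: [-3.141, 0.001, 3.019]
contact_force: [-0.4, 0.1, -0.1]
opening: 0.0917
grip_force: 0.0
time: 4.78
tool_pos: [0.5143, -0.2937, 0.1804]
tool_rot: [-3.141, 0.0, 3.02]
contact_force: [0.2, 0.3, 2.2]
opening: 0.0534
grip_force: 15.0
```

```bash
python3 drive.py '[[0,0,-0.02,0,0,0],[0,0,-0.03,0,0,0],[0,0,-0.03,0,0,0],[0,0,-0.02,0,0,0],[0,0.02,0,0,0,0],[0,0.033,0,0,0,0],[0,0.033,0,0,0,0],[0,0.033,0,0,0,0]]'
python3 drive.py '[[0,0.033,0,0,0,0],[0,0.033,0,0,0,0],[0,0.033,0,0,0,0],[0,0.033,0,0,0,0],[0,0.016,0,0,0,0.1],[0,0,0,0,0,0.12],[0,0,0,0,0,0.12],[0,0,0,0,0,0.12]]'
python3 drive.py '[[0,0,0,0,0,0.12],[0,0,0,0,0,0.12],[0,0,0,0,0,0.12],[0,0,0,0,0,0.12],[0,0,0,0,0,0.12],[0,0,0,0,0,0.12],[0,0,0,0,0,0.12],[0,0,0,0,0,0]]'
python3 drive.py '[[0,0,0,0,0,0],[0,0,0,0,0,0]]'
python3 - <<'E'
from cell import robot, vision, workorder
import cv2,pickle,numpy as np
d={n:vision.read_camera(n) for n in("wrist","top")};pickle.dump(d,open("c3.pkl","wb"))
a=d["wrist"]["image"];b=d["top"]["image"]
cv2.imwrite("pics/w3.png",a[:,:,::-1])
E
```

```text
time: 5.45
tool_pos: [0.5285, -0.1745, 0.2801]
tool_rot: [3.141, -0.0, 3.019]
contact_force: [-0.0, 0.3, -1.4]
opening: 0.053
grip_force: 14.9
time: 6.12
tool_pos: [0.5466, -0.0279, 0.2799]
tool_rot: [-3.141, -0.001, 2.555]
contact_force: [0.4, -0.5, -0.4]
opening: 0.0535
grip_force: 14.9
time: 6.78
tool_pos: [0.5466, -0.0286, 0.2799]
tool_rot: [-3.141, -0.0, 1.715]
contact_force: [-1.1, -0.3, -0.4]
opening: 0.0537
grip_force: 14.9
time: 6.95
tool_pos: [0.5466, -0.0286, 0.2801]
tool_rot: [-3.141, 0.0, 1.723]
contact_force: [-0.4, 1.0, -1.2]
opening: 0.0536
grip_force: 14.9
```

View pics/w3.png

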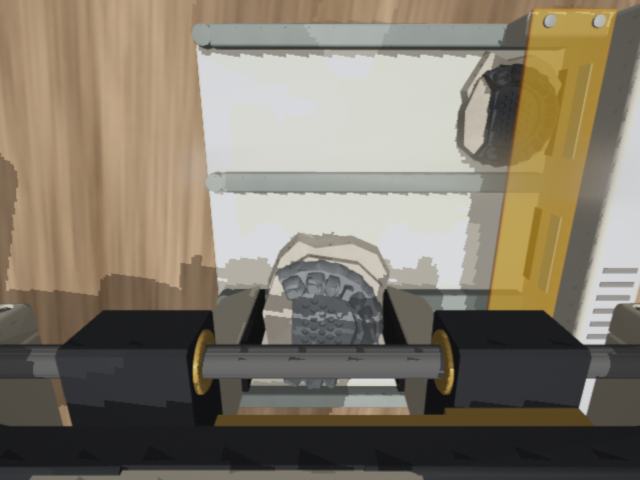

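The model is held with its front to the right (station back), and the rails are parallel to the image rows. I'll overlay the projected rails and model box to check the lateral fit.

```bash
python3 - <<'E'
from h import *
import cv2
c=pickle.load(open("c3.pkl","rb"))["wrist"]
im=cv2.resize(c["image"][:,:,::-1],None,fx=3,fy=3,interpolation=cv2.INTER_CUBIC)
S=(.5919,-.0200,.14875)
def line(a,b,col):
    p=proj(c,place(*S,np.array([a,b])/1e3));p=np.round((p+.5)*3*8).astype(int)
    cv2.line(im,tuple(map(int,p[0])),tuple(map(int,p[1])),col,1,cv2.LINE_AA,3)
for y in(132,120,48,36,-36,-48): line((-118,y,22),(50,y,22),(0,0,255))
line((-125,132,10),(-125,-60,10),(255,0,0)); line((54,132,52),(54,-40,52),(255,0,0))
# held model, base bottom height = tool rise .0997
z=99.5;x=-45
for y in(34,-34):
  line((x-29,y,z),(x+29,y,z),(0,255,0))
for dx in(-29,29): line((x+dx,-34,z),(x+dx,34,z),(0,255,0))
cv2.imwrite("pics/w3o.png",im[60:60+1140,560:560+1140][:, :][::1] if 0 else cv2.resize(im[400:1240,540:1660],(800,600),interpolation=cv2.INTER_AREA))
E
```

```text
(no output)
```

View pics/w3o.png

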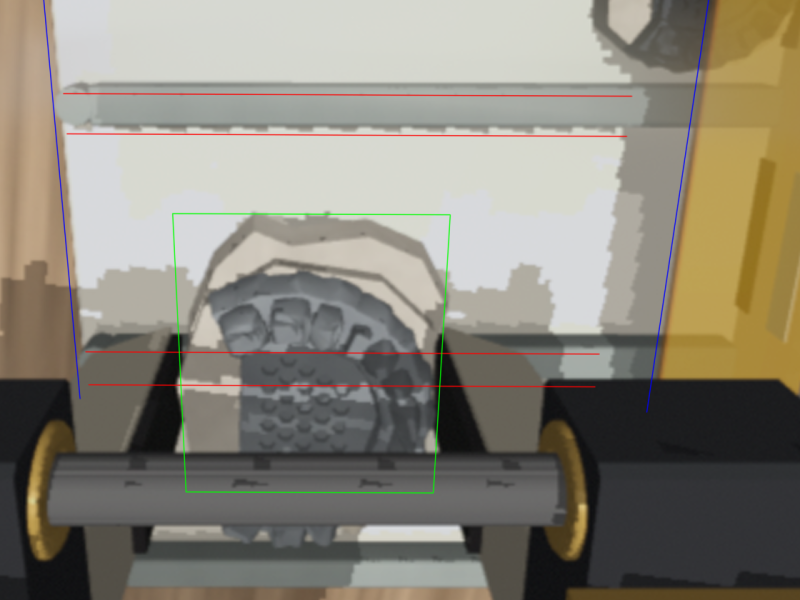

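```bash
python3 - <<'E'
from h import *
c=pickle.load(open("c3.pkl","rb"))["wrist"]
def st(u,v,z):
    w=back(c,((540+u*1.4)/3-.5,(400+v*1.4)/3-.5),z)[:2]-[.5919,-.02];a=.14875
    return (np.array([[np.cos(a),np.sin(a)],[-np.sin(a),np.cos(a)]])@w*1e3).round(1)
print("top",st(320,214,.0995),st(255,214,.0995))
for z in(.1115,.1195,.124):print(z,st(290,545,z))
print("rail48",st(350,89,.022),"36",st(350,126,.022),"-36",st(560,348,.022),"-48",st(560,377,.022))
print("front/back",st(447,300,.0995),st(188,330,.0995))
E
```

```text
top [-43.2  34. ] [-56.7  33.9]
0.1115 [-49.3 -39.2]
0.1195 [-49.1 -32.8]
0.124 [-49.  -29.1]
rail48 [-33.3  49.6] 36 [-33.   38.6] -36 [ 37. -34.] -48 [ 38.1 -44.5]
front/back [-15.5  14.7] [-71.8   7.4]
```

```bash
python3 drive.py '[[0.0017,0,0.025,0,0,0],[0,0,0.025,0,0,0],[0,0,0.024,0,0,0],[0,0,0,0,0,0],[0,0,0,0,0,0]]'
python3 - <<'E'
from cell import robot, vision, workorder
import cv2,pickle,numpy as np
d={n:vision.read_camera(n) for n in("wrist",)};pickle.dump(d,open("c4.pkl","wb"))
cv2.imwrite("pics/w4.png",cv2.resize(d["wrist"]["image"][130:430,140:540,::-1],(800,600),interpolation=cv2.INTER_CUBIC))
E
```

```text
time: 7.47
tool_pos: [0.5462, -0.0269, 0.2055]
tool_rot: [-3.139, -0.001, 1.721]
contact_force: [-0.5, 0.0, 0.2]
opening: 0.0533
grip_force: 14.9
```

View pics/w4.png

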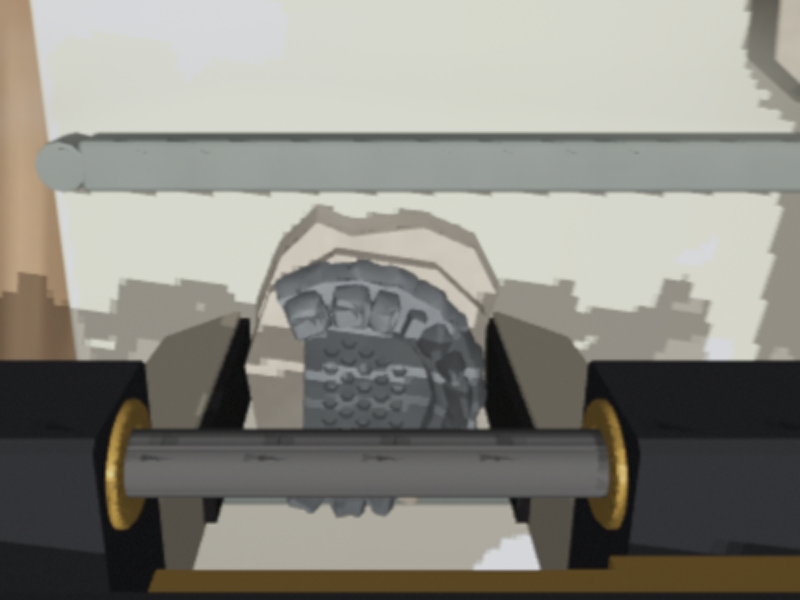

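The base edge is at row 205 and the rail's inner edge at 191, so the gap is about 2.5 mm and well centred. Lowering onto the deck.

```bash
python3 drive.py '[[0.0003,0,0.005,0,0,0],[0,0,0.005,0,0,0],[0,0,0.0035,0,0,0],[0,0,0,0,0,0],[0,0,0,0,0,0]]'
```

```text
time: 7.93
tool_pos: [0.5464, -0.0267, 0.1928]
tool_rot: [-3.142, 0.0, 1.72]
contact_force: [-0.7, -0.7, -1.4]
opening: 0.0536
grip_force: 14.9
```

```bash
python3 drive.py '[[0,0,0.0015,0,0,0],[0,0,0.0012,0,0,0],[0,0,0,0,0,0],[0,0,0,0,0,0]]'
```

```text
time: 8.27
tool_pos: [0.5465, -0.0267, 0.1904]
tool_rot: [3.141, 0.0, 1.72]
contact_force: [-0.9, -0.4, 3.2]
opening: 0.0535
grip_force: 15.1
```

On the deck (3 N). Slide it along the lane still gripped, then release.

```bash
python3 drive.py '[[0,0.007,0,0,0,0],[0,0.007,0,0,0,0],[0,0.007,0,0,0,0],[0,0.007,0,0,0,0],[0,0.007,0,0,0,0],[0,0,0,0,0,0],[0,0,0,0,0,0]]'
python3 drive.py '[[0,0,0,0,0,0],[0,0,0,0,0,0],[0,0,0,0,0,0],[0,0,0,0,0,0],[0,0,0,0,0,0],[0,0,0,0,0,0]]' 0.08
```

```text
time: 8.85
tool_pos: [0.5817, -0.0214, 0.1905]
tool_rot: [3.139, 0.001, 1.72]
contact_force: [2.5, 0.7, 3.1]
opening: 0.0536
grip_force: 15.1
time: 9.35
tool_pos: [0.5809, -0.0215, 0.1898]
tool_rot: [-3.141, -0.0, 1.72]
contact_force: [-0.3, 0.3, 0.2]
opening: 0.0799
grip_force: 0.0
```

```bash
python3 drive.py '[[0,0,-0.02,0,0,0],[0,0,-0.03,0,0,0],[0,-0.02,-0.01,0,0,0],[0,-0.03,0,0,0,0.12],[0.003,-0.027,0,0,0,0.12],[0,0,0,0,0,0.12],[0,0,0,0,0,0.12],[0,0,0,0,0,0.12]]' 0.092
python3 drive.py '[[0,0,0,0,0,0.12],[0,0,0,0,0,0.12],[0,0,0,0,0,0.12],[0,0,0,0,0,0.12],[0,0,0,0,0,0.12],[0,0,0,0,0,0.12],[0,0,0,0,0,0.12],[0,0,0,0,0,0.12]]' 0.0
python3 drive.py '[[0,0,0,0,0,0],[0,0,0,0,0,0],[0,0,0,0,0,0]]'
python3 - <<'E'
from cell import robot, vision, workorder
import cv2,pickle,numpy as np
from h import *
d={n:vision.read_camera(n) for n in("wrist","top")};pickle.dump(d,open("c5.pkl","wb"))
cv2.imwrite("pics/w5.png",np.vstack([cv2.resize(d["wrist"]["image"],(400,300)),cv2.resize(d["top"]["image"][130:305,180:413],(400,300))])[:,:,::-1])
S=np.array([.5919,-.02]);a=.14875
print(np.array([[np.cos(a),np.sin(a)],[-np.sin(a),np.cos(a)]])@(robot.observe()["tool_pos"][:2]-S))
E
```

```text
time: 10.02
tool_pos: [0.5041, -0.0267, 0.2503]
tool_rot: [3.141, -0.0, 1.114]
contact_force: [0.4, 0.5, -1.1]
opening: 0.0919
grip_force: 0.0
time: 10.68
tool_pos: [0.5044, -0.0267, 0.25]
tool_rot: [3.142, 0.0, 0.154]
contact_force: [0.3, 0.9, -1.0]
opening: 0.0435
grip_force: 0.0
time: 10.93
tool_pos: [0.5045, -0.0267, 0.25]
tool_rot: [3.142, 0.0, 0.163]
contact_force: [0.2, 0.4, 0.1]
opening: 0.023
grip_force: 0.0
[-0.08745378  0.00635933]
```

View pics/w5.png

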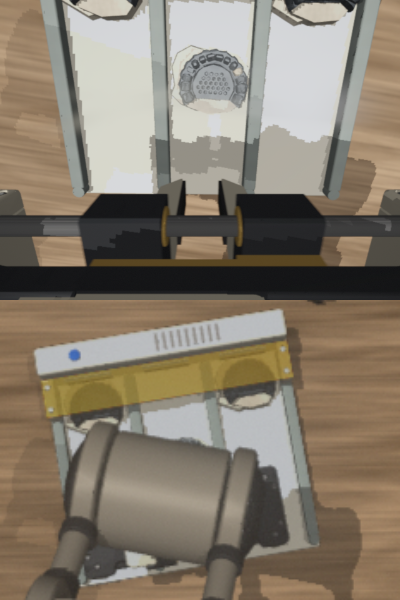

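The model is straight in the middle lane with its front to the back. Lowering the closed fingers behind it, then pushing.

```bash
python3 drive.py '[[0,0.004,0.02,0,0,0.012],[0,0,0.02,0,0,0],[0,0,0.018,0,0,0],[0,0,0,0,0,0],[0,0,0,0,0,0]]'
python3 drive.py '[[0.012,0,0,0,0,0],[0.012,0,0,0,0,0],[0.012,0,0,0,0,0],[0.01,0,0,0,0,0],[0.01,0,0,0,0,0],[0.01,0,0,0,0,0],[0.01,0,0,0,0,0],[0,0,0,0,0,0]]'
python3 drive.py '[[0.008,0,0,0,0,0],[0.008,0,0,0,0,0],[0.006,0,0,0,0,0],[0,0,0,0,0,0]]'
```

```text
time: 11.45
tool_pos: [0.505, -0.0306, 0.1916]
tool_rot: [-3.141, 0.002, 0.149]
contact_force: [0.4, -0.2, 0.1]
opening: 0.0002
grip_force: 0.0
time: 12.12
tool_pos: [0.582, -0.0193, 0.1937]
tool_rot: [3.14, -0.004, 0.149]
contact_force: [-0.3, -0.3, -0.1]
opening: 0.0007
grip_force: 0.0
time: 12.45
tool_pos: [0.6032, -0.0161, 0.1924]
tool_rot: [3.141, -0.002, 0.148]
contact_force: [0.3, -0.1, 0.4]
opening: 0.0004
grip_force: 0.0
```

```bash
python3 drive.py '[[0.004,0,0,0,0,0],[0.004,0,0,0,0,0],[0.004,0,0,0,0,0],[0,0,0,0,0,0]]'
python3 drive.py '[[0.002,0,0,0,0,0],[0.002,0,0,0,0,0],[0,0,0,0,0,0]]'
```

```text
time: 12.78
tool_pos: [0.6146, -0.0144, 0.192]
tool_rot: [3.141, -0.001, 0.148]
contact_force: [0.1, -0.3, -0.9]
opening: 0.0006
grip_force: 0.0
time: 13.03
tool_pos: [0.6181, -0.0138, 0.192]
tool_rot: [3.141, -0.0, 0.148]
contact_force: [-1.0, -1.3, -0.5]
opening: 0.0005
grip_force: 0.1
```

Tool is at station x ≈ 27 mm. Continue gently until the force rises.

```bash
for i in 1; do :; done
python3 drive.py '[[0.0015,0,0,0,0,0],[0.0015,0,0,0,0,0],[0,0,0,0,0,0]]'
python3 - <<'E'
from cell import robot, vision, workorder
import cv2
c=vision.read_camera("wrist")
cv2.imwrite("pics/w6.png",c["image"][:,:,::-1])
E
```

```text
time: 13.28
tool_pos: [0.6211, -0.0134, 0.192]
tool_rot: [3.141, -0.0, 0.148]
contact_force: [-0.5, 0.2, 0.0]
opening: 0.0004
grip_force: 0.1
```

View pics/w6.png

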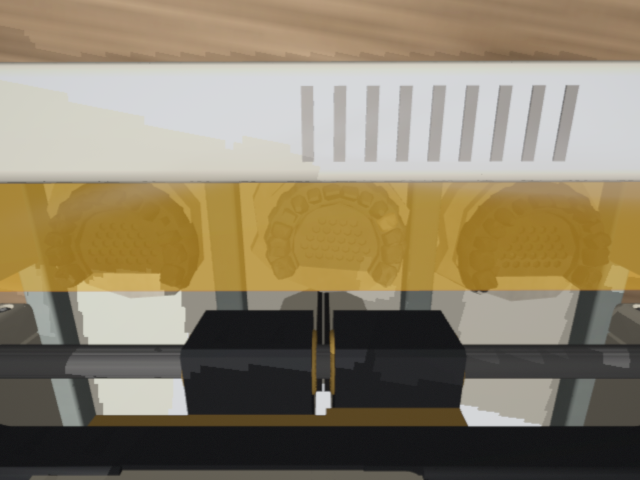

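The model is under the shield (y≈235), nearly level with its neighbours. Push until contact.

```bash
python3 drive.py '[[0.0015,0,0,0,0,0],[0,0,0,0,0,0]]'
python3 drive.py '[[0.0015,0,0,0,0,0],[0,0,0,0,0,0]]'
```

```text
time: 13.5
tool_pos: [0.6225, -0.0131, 0.192]
tool_rot: [3.141, -0.0, 0.148]
contact_force: [0.3, -0.3, -0.0]
opening: 0.0008
grip_force: 0.1
time: 13.67
tool_pos: [0.6236, -0.013, 0.1919]
tool_rot: [-3.141, 0.001, 0.148]
contact_force: [-3.0, -0.8, 1.4]
opening: 0.0006
grip_force: 1.4
```

Force is starting to rise (3 N), so continue a little.

```bash
python3 drive.py '[[0.001,0,0,0,0,0],[0,0,0,0,0,0]]'
python3 drive.py '[[0.001,0,0,0,0,0],[0,0,0,0,0,0],[0,0,0,0,0,0]]'
```

```text
time: 13.83
tool_pos: [0.6241, -0.0129, 0.1918]
tool_rot: [-3.141, 0.003, 0.148]
contact_force: [-6.5, -1.6, 2.8]
opening: 0.0005
grip_force: 3.2
time: 14.08
tool_pos: [0.6245, -0.0129, 0.1918]
tool_rot: [-3.141, 0.005, 0.148]
contact_force: [-9.1, -2.4, 5.0]
opening: 0.0004
grip_force: 4.6
```

It is against a hard stop. Back off, lift and check.

```bash
python3 drive.py '[[-0.01,0,0,0,0,0],[-0.03,0,0,0,0,0],[-0.03,0,0,0,0,0],[-0.02,0,-0.03,0,0,0],[-0.03,0,-0.04,0,0,0],[-0.02,0,-0.03,0,0,0],[0,0,0,0,0,0],[0,0,0,0,0,0]]'
python3 - <<'E'
from cell import robot, vision, workorder
import cv2
from h import *
c=vision.read_camera("wrist")
pts=proj(c,place(.5919,-.02,.14875,[[.06,.10,.03],[.06,-.10,.03]]));print(pts)
cv2.imwrite("pics/w7.png",cv2.resize(c["image"][0:240,120:520,::-1],(800,480),interpolation=cv2.INTER_CUBIC))
E
```

```text
time: 14.75
tool_pos: [0.4924, -0.0327, 0.2875]
tool_rot: [3.14, -0.005, 0.147]
contact_force: [-0.4, 0.1, 0.4]
opening: 0.0008
grip_force: 0.0
[[142.96370893 -24.90001532]
 [509.93802497 -24.8511786 ]]
```

View pics/w7.png

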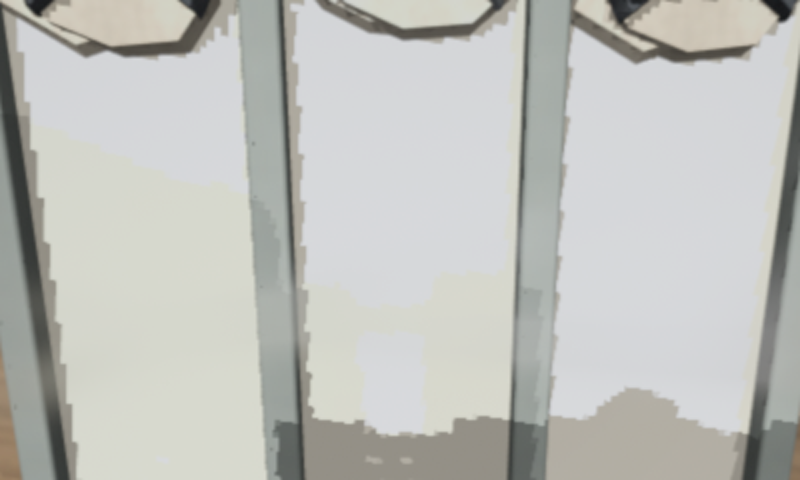

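The rear of the middle model (row ~38) sits level with or slightly deeper than its neighbours, and it looks straight. It is home and the parked models are undisturbed.

```bash
python3 -c "
from cell import robot, vision, workorder
print(workorder.hand_in())"
```

```text
the job is handed in; nothing more can be done
None
```

The waiting model is in the middle lane, teeth up and front teeth to the back. I pushed it under the shield until it met a hard stop (about 9 N), saw no sign that the parked models had moved, and handed the job in at about 15 s; no verdict was shown.

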